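# Load the grooming dock on the dresser and start it

## Robot

A 7-joint arm with a two-finger parallel gripper is mounted at the origin on the work surface. World frame = base frame: x ahead of the robot, y to its left, z up, the work surface at z = 0. Lengths are in m, angles in rad, forces in N, time in s.
With the tool pointing down it reaches from about 0.425 to 0.925 m from the base axis. Payload 6.8 kg.
Tool frame: the origin (TCP) lies on the front face of the gripper's body, between the roots of the fingers; the fingertips stand 73 mm ahead of it and the grasp point (between the pads) lies r.pinch_z ahead of it (r.pinch_z is the distance from the TCP to the grasp point, in m); z points along the fingers, y is the direction in which the jaws open and shut (so a half turn about z gives the same grasp; the last joint's range is limited). The gripper opens to 85 mm and grips with 20 to 120 N. Pads are 22 mm wide; open, the fingers measure 114 mm over their backs; the gripper's body (76 mm by 85 mm) begins 54 mm behind the grasp point. The pads swing forward as they close: fully open they stand 13 mm farther back than shut.
Start: joints at [-1.414, 0.477, 0.022, 1.555, -0.011, 1.109, -0.083], TCP at [0.177, 0.651, 0.304] pointing down, gripper open.
Joint ranges: [-2.96, 2.96], [-0.34, 2.1], [-1.41, 1.46], [0.24, 2.44], [-1.37, 4.51], [0.17, 1.92], [-2.96, 2.96]. Speed limits (rad/s): [2.39, 2.39, 3.14, 3.14, 3.14, 3.14, 3.14].

## Interface

Orientations are given as a rotation vector (axis times angle).
In Python, from bench import readout, grab_frame, r, search_frame, masks_of, tip_of gives the robot as it stands.
- The arm moves only by the tool step_arm, never from a script. Its argument "commands" is a list of rows, each a list of 7 numbers: the shift along the tool's x, y, z as a fraction of full scale, then the turn, a rotation vector about the tool's x, y, z as a fraction of full scale, then the gripper's target within -1 to 1 (shut at 1, half-way at 0, fully open at -1). In form: [[tx, ty, tz, ax, ay, az, hand], ...]. A call has exactly 10 rows; each row is the pose to reach, as a shift and turn from the pose measured when the call began, along the tool's axes at that moment, turning the shorter way round; what a row does not reach only later rows make up. Full scale, the value 1, is 500 mm for a shift and 360 degrees for a turn. A row lasts 1/8 s, in which the tool goes at most 62.5 mm and 10.7 degrees, less where a joint would pass 70% of its speed; a pose out of reach is approached as far as the arm can. A call with a number of a shift or a turn outside -1 to 1 is refused whole. A call with a gripper value outside its range is refused whole. The fingers move at their own pace and stop on an object; "newtons" is the grip in N (left out, the last holds). Time passes only in rows, so rows that repeat a pose let the fingers close, or fill a call up. It gives the time, the measured TCP pose, the force and the opening at its end, in the units of the state.
- readout.get_obs(): the state, without advancing time (a new reading comes with each control period).
- grab_frame(name): name is "scene" or "top" or "wrist"; returns a dict with "img" (480x640x3 uint8, red, green, blue), "K" (3x3 intrinsics, pixels), "D" ([k1, k2, p1, p2, k3] as OpenCV has them; the pictures are not rectified), "world_to_cam" (4x4, takes a point from world to camera coordinates). Camera axes: x right, y down, z forward; pixel columns grow to the right and rows downward; lengths in m; the calibration is good to about 2 mm. A picture is of the moment at which its call begins. There is no depth.
- r.hand_in(): hands the job in, once; it reports no verdict.
Trained networks look in a picture, given as the dict that the camera call returned (one of the last four; its "shot" number tells which), for a name from the list of things; names that differ only in an ending like _2 or _b are one class to them, and where a whole thing is asked for, a point or a joint stands for the part that bears it (a point fixed in the world has none). Each returns a list of dicts, best first, with "p" (0 to 1); they miss things now and then, are a little off and sometimes report something else, mostly with a low value. They report only what shows in the picture. A call takes as long as a camera call. They do not tell look-alikes from the thing itself.
- search_frame(thing, picture): "extent" ([centre column, centre row, width, height] in pixels, round what is visible of it).
- masks_of(thing, picture): "pixels" (480x640 bool, what is visible of it) and "extent" ([centre column, centre row, width, height] in pixels, round what is visible of it).
- tip_of(thing, picture): "point" ([column, row] in pixels: a listed point, or the origin of a listed thing).
The state is a dict: "clock": time; "joints": joint angles; "qvel": joint speeds; "tau": joint torques, N m; "tcp_pos": TCP position; "orientation": TCP orientation; "contact_force": force on the tool from outside, world axes, zero at the start; "moment": the same for the moment, N m; "grip_width": finger opening in m.
Only numpy, scipy, OpenCV 4.12 (cv2) and the standard library are available. Lean on these libraries where they do the work, as an engineer would, in place of code of your own. Each camera call takes 0.05 s, during which the arm holds its last target. There are 200 camera calls.

## Task

Put the hairbrush and the beard trimmer each into its own matching nest on the sloping dock, lying fully home in the pocket with bristles and blue button facing up; the nail clipper is in its nest already and must stay there. When both are in, push the dock's spring toggle towards the orange dot, hold it over for about a second and let it come back to the middle. Do not push the toggle the other way or early, and leave the aftershave bottle, the coin dish and the valet box with its door as they are.

Things in the scene. Friction and masses are not known exactly. Their poses are not given: they have to be found in the camera images.
- brush_grip (a point): brown plastic hairbrush lying bristles up, 180 mm long. Handle 26 mm wide, 24 thick; round-ended head at +x 60 mm wide, 85 long, 24 thick (36 with bristles). Point in the handle on the long axis, 20 mm from mid-length towards the handle end (the head begins 25 mm from it), half-way up (12 mm above the underside). x = along the brush to the head, z = up out of the bristle side. 0.13 kg
- trimmer_grip (a point): black beard trimmer lying flat with its blue button up; 150 mm long. Body 40 mm wide, 30 mm thick; steel head at the +x end 52 mm wide, 40 mm long, 26 mm thick. Point in the body on the long axis, 10 mm from the middle of the length towards the tail (head begins 45 mm from it), half-way up (15 mm above the underside). x = to the head, z = up. 0.22 kg
- clipper_grip (a point): large steel nail clipper, lying home in its nest from the start with its lever up, leave it there; 95 mm long. Shank with lever 16 mm wide, 23 mm thick; jaws at the +x end 26 mm wide, 32 mm long, 18 mm thick. Point in the shank on the long axis, 15 mm from the middle of the length towards the tail (jaws begin 30 mm from it), 11.5 mm above the underside. x = to the jaws, z = up. 0.09 kg
- brush_nest_grip (a point): where brush_grip lies when the brush is fully home in its nest, narrow below and wide above: on the pocket's centre line, 12 mm above its dark rubber floor. x = up the slope along the pocket (working end to +x), z = out of the bed, square to it. The walls follow the brush's outline with 4.5 mm play all round, but are cut out for fingers on both sides over -26 to +22 mm along x from this point
- trimmer_nest_grip (a point): where trimmer_grip lies when the trimmer is fully home in its nest, a little wider above: on the pocket's centre line, 15 mm above its dark rubber floor. x = up the slope along the pocket (working end to +x), z = out of the bed, square to it. The walls follow the trimmer's outline with 4.5 mm play all round, but are cut out for fingers on both sides over -25 to +25 mm along x from this point
- clipper_nest_grip (a point): where clipper_grip lies when the clipper is fully home in its nest, small, a little wider above: on the pocket's centre line, 11.5 mm above its dark rubber floor. x = up the slope along the pocket (working end to +x), z = out of the bed, square to it. The walls follow the clipper's outline with 3 mm play all round, but are cut out for fingers on both sides over -24 to +24 mm along x from this point
- switch_base (a point): pivot of the dock's toggle, on the level top (45 mm above the table) of the grey switch housing, 92 mm (y) by 120 mm (x), at the dock's right-hand (-y) end. Axes are the dock's: x away from the robot, y to the left along the row of nests, z up. The nearest nest's centre line is 95 mm to its +y
- dock: white dock, fixed, 210 mm (x) by 385 mm (y); origin under its centre. Three nest beds, each 210 by 91 mm, 95 mm apart along y, in an order that varies, all slope 28 deg, rising away from the robot (rubber floor 19 to 117 mm above the table); walls 10 mm high. A lamp bar 22 mm thick runs along y above the beds' upper edge: 108 mm beyond the centre in x, 260 mm up, on posts at both ends
- toggle_tip (a point): centre of the black 18 mm ball on the toggle stick, 50 mm above the pivot when centred (95 mm above the table)
- toggle (a joint): lean of the spring-centred toggle: 0 upright, positive leaning to the dock's +y, negative to -y; stops at +-0.5 rad, counts as pushed beyond 0.3 rad; about 0.4 N m per rad, so some 4 N at the ball; springs back by itself
- start_dot_c (a point): orange dot, 18 mm across, 1.5 mm high, on the switch housing 34 mm to one side (+y or -y) of the toggle: the side to push towards. A black dot marks the other side
- aftershave_mid (a point): clear glass aftershave bottle with a dark twist cap, standing; 48 mm across, 122 mm tall; point on its axis 60 mm up. Leave alone
- coin_dish: white ceramic coin dish painted with marigolds, 110 mm across, 24 mm high, origin under its centre. Leave alone
- valet_front (a point): wooden valet box, fixed, 160 mm deep, 200 mm wide, 190 mm tall, with a brass-knobbed door in its front (knob 35 mm proud). Point at the foot of the front face, in its middle; x = from the front into the box (its centre is 80 mm on), y along the front
- valet_box_door0 (a joint): opening angle of the valet box's door, 0 shut; keep it shut
- brush: the hairbrush, origin on its underside in the middle of its length; axes as brush_grip
- trimmer: the trimmer, origin on its underside in the middle of its length
- clipper: the nail clipper, origin on its underside in the middle of its length
Things that resemble listed ones, but are neither listed nor needed, are in the scene too. Leave any yellow look-alike of the trimmer alone.

How it is judged:
On the way, in this order (a step that is already met when the one before it is completed fails the run):
1. brush, trimmer and clipper lie fully home in their own nests (distance between brush_grip and brush_nest_grip below 0.01 m and z of brush_grip in the frame of brush_nest_grip below 0.004 m and angle between the x axis of brush_grip and the x axis of brush_nest_grip, either way round below 0.12 rad and angle between the z axis of brush_grip and the z axis of brush_nest_grip, either way round below 0.1 rad and distance between trimmer_grip and trimmer_nest_grip below 0.01 m and z of trimmer_grip in the frame of trimmer_nest_grip below 0.004 m and angle between the x axis of trimmer_grip and the x axis of trimmer_nest_grip, either way round below 0.12 rad and angle between the z axis of trimmer_grip and the z axis of trimmer_nest_grip, either way round below 0.1 rad and distance between clipper_grip and clipper_nest_grip below 0.01 m and z of clipper_grip in the frame of clipper_nest_grip below 0.004 m and angle between the x axis of clipper_grip and the x axis of clipper_nest_grip, either way round below 0.12 rad and angle between the z axis of clipper_grip and the z axis of clipper_nest_grip, either way round below 0.1 rad), for 0.2 s.
2. the toggle is held over towards the orange dot for at least half a second (((y of start_dot_c in the frame of switch_base above 0 m and value of joint toggle above 0.3 rad) or (y of start_dot_c in the frame of switch_base below 0 m and value of joint toggle below -0.3 rad))), for 0.5 s.
At the end, for the whole second after the job is handed in: All three lie at rest fully home in their own nests (within 10 mm, under 4 mm proud, 0.12 rad lengthwise, 0.10 rad flat); after that the toggle was held beyond 0.3 rad towards the orange dot for 0.5 s and is back within 0.08 rad of the middle (all of step 1 and value of joint toggle between -0.08 and 0.08 rad and linear speed of each of brush, trimmer, clipper below 0.02 m/s); the robot touches nothing.
It fails at once if the nail clipper is shifted more than 10 mm from its place in its nest (distance between clipper_grip and clipper_nest_grip above 0.01 m).
It fails at once if the toggle is pushed (beyond 0.25 rad) away from the orange dot ((y of start_dot_c in the frame of switch_base below 0 m and value of joint toggle above 0.25 rad) or (y of start_dot_c in the frame of switch_base above 0 m and value of joint toggle below -0.25 rad)).
It fails at once if the toggle is pushed (beyond 0.25 rad) before brush, trimmer and clipper are all home ((value of joint toggle above 0.25 rad or value of joint toggle below -0.25 rad) and not (distance between brush_grip and brush_nest_grip below 0.01 m and z of brush_grip in the frame of brush_nest_grip below 0.004 m and angle between the x axis of brush_grip and the x axis of brush_nest_grip, either way round below 0.12 rad and angle between the z axis of brush_grip and the z axis of brush_nest_grip, either way round below 0.1 rad and distance between trimmer_grip and trimmer_nest_grip below 0.01 m and z of trimmer_grip in the frame of trimmer_nest_grip below 0.004 m and angle between the x axis of trimmer_grip and the x axis of trimmer_nest_grip, either way round below 0.12 rad and angle between the z axis of trimmer_grip and the z axis of trimmer_nest_grip, either way round below 0.1 rad and distance between clipper_grip and clipper_nest_grip below 0.01 m and z of clipper_grip in the frame of clipper_nest_grip below 0.004 m and angle between the x axis of clipper_grip and the x axis of clipper_nest_grip, either way round below 0.12 rad and angle between the z axis of clipper_grip and the z axis of clipper_nest_grip, either way round below 0.1 rad)).
It fails at once if the aftershave bottle is shifted more than 25 mm or tipped more than 0.35 rad (distance of aftershave_mid from where it was at the start of the episode above 0.025 m or angle between aftershave_mid's own z axis and vertical above 0.35 rad).
It fails at once if the coin dish is shifted more than 25 mm, or the valet box's door is opened more than 0.15 rad (distance of coin_dish from where it was at the start of the episode above 0.025 m or value of joint valet_box_door0 above 0.15 rad).
It also fails if it takes over 72 s, if anything falls off the work surface, if the arm or the gripper's body presses on something with over 40 N, if the wrist force passes 120 N, or if a joint passes its speed limit or range.

## Working session

There is one attempt and no reset: what is moved stays moved. The work goes in short steps, Python scripts to look and compute and a tool call to move; the robot and the scene stay as the last step left them, time stands still between calls to the robot, and variables do not carry over. Pictures are saved under pics/ and viewed, about 8 in all and at most 12, crops included, and the job is handed in when it is done.

Besides the shell and the picture viewer there is one more tool, called after "Emit:" in YAML: its name, and indented under it one key for each argument. step_arm: Moves the arm, as the interface text tells. Its arguments: {"type":"object","properties":{"commands":{"type":"array"},"newtons":{"type":"number"}},"required":["commands"]}

```bash
mkdir -p pics; ls
cat > h.py <<'E'
from bench import readout, grab_frame, r, search_frame, masks_of, tip_of
import numpy as np, cv2
from scipy.spatial.transform import Rotation as R
def ray(f,px):
    u=cv2.undistortPoints(np.array([[px]],float),np.array(f["K"],float),np.array(f["D"],float))[0,0]
    T=np.array(f["world_to_cam"]); d=T[:3,:3].T@np.array([u[0],u[1],1]); return -T[:3,:3].T@T[:3,3], d
def at_z(f,px,z):
    o,d=ray(f,px); return o+d*(z-o[2])/d[2]
def proj(f,P):
    T=np.array(f["world_to_cam"]); return cv2.projectPoints(np.array(P,float).reshape(-1,3),cv2.Rodrigues(T[:3,:3])[0],T[:3,3],np.array(f["K"],float),np.array(f["D"],float))[0][:,0]
def save(f,n): cv2.imwrite("pics/"+n+".png",f["img"][:,:,::-1])
E
python3 - <<'E'
from h import *
np.set_printoptions(precision=4,suppress=True)
o=readout.get_obs(); print({k:np.round(v,4) for k,v in o.items()}, r.pinch_z)
Z=dict(brush_grip=.012,trimmer_grip=.015,clipper_grip=None,brush_nest_grip=None,trimmer_nest_grip=None,clipper_nest_grip=None,switch_base=.045,dock=0,toggle_tip=.095,start_dot_c=.0465,aftershave_mid=.06,coin_dish=0,valet_front=0,brush=0,trimmer=0)
for n in ("top","scene"):
    f=grab_frame(n); save(f,n+"0"); print(n, "cam at",ray(f,(320,240))[0])
    for t,z in Z.items():
        for d in tip_of(t,f)[:3]:
            print(t,round(d["p"],2),np.round(d["point"],1), at_z(f,d["point"],z) if z is not None else at_z(f,d["point"],.075))
E
```

```text
pics
{'clock': np.float64(0.0), 'joints': array([-1.4141,  0.4778,  0.0223,  1.5565, -0.0115,  1.1093, -0.0831]), 'qvel': array([-0.0008, -0.0016,  0.0014,  0.0024,  0.0011,  0.0004,  0.0004]), 'tau': array([  0.0003, -59.6466,   1.6084, -28.1185,   0.0125,   0.0098,
        -0.    ]), 'tcp_pos': array([0.1765, 0.651 , 0.3029]), 'orientation': array([-0.4146, -3.114 ,  0.0029]), 'contact_force': array([-0.4023, -0.0391,  0.4201]), 'moment': array([ 0.0091, -0.0551,  0.0281]), 'grip_width': np.float64(0.0856)} 0.0539
top cam at [ 0.4564 -0.0235  1.3665]
brush_grip 0.57 [481.6 230.2] [ 0.5405 -0.4065  0.012 ]
trimmer_grip 0.92 [185.3 265.1] [0.4717 0.3595 0.015 ]
clipper_grip 0.69 [349.  204.6] [ 0.6088 -0.0654  0.075 ]
clipper_grip 0.29 [386.8 297.5] [ 0.3788 -0.1507  0.075 ]
clipper_grip 0.18 [300.1 286.8] [0.4105 0.06   0.075 ]
brush_nest_grip 0.89 [315.3 207.4] [0.6043 0.0177 0.075 ]
trimmer_nest_grip 0.88 [273.  209.8] [0.6015 0.1222 0.075 ]
trimmer_nest_grip 0.37 [332.4 199.9] [ 0.6216 -0.0249  0.075 ]
clipper_nest_grip 0.81 [351.1 205. ] [ 0.6077 -0.0705  0.075 ]
switch_base 0.8
[... 1539 characters left out ...]
dock 0.67 [421.  190.7] [0.4675 0.3568 0.    ]
toggle_tip 0.62 [289.6 330.9] [ 0.6177 -0.1637  0.095 ]
toggle_tip 0.29 [332.4 309.8] [ 0.6336 -0.0727  0.095 ]
start_dot_c 0.75 [356.4 282.2] [0.5913 0.0306 0.0465]
start_dot_c 0.56 [303.3 333.2] [ 0.6151 -0.1297  0.0465]
aftershave_mid 0.58 [223.5 266.6] [ 0.3929 -0.1603  0.06  ]
aftershave_mid 0.46 [425.5 185.3] [0.4972 0.3294 0.06  ]
aftershave_mid 0.33 [423.3 188.7] [0.5015 0.3177 0.06  ]
coin_dish 0.67 [175.7 396.9] [ 0.5461 -0.3822  0.    ]
coin_dish 0.66 [312.7 235.5] [0.4081 0.0658 0.    ]
brush 0.9 [174.3 396.9] [ 0.5444 -0.3842  0.    ]
trimmer 0.77 [422.6 191.3] [0.4713 0.3583 0.    ]
trimmer 0.75 [360.1 167.8] [0.3153 0.2964 0.    ]
```

View images.

View pics/top0.png

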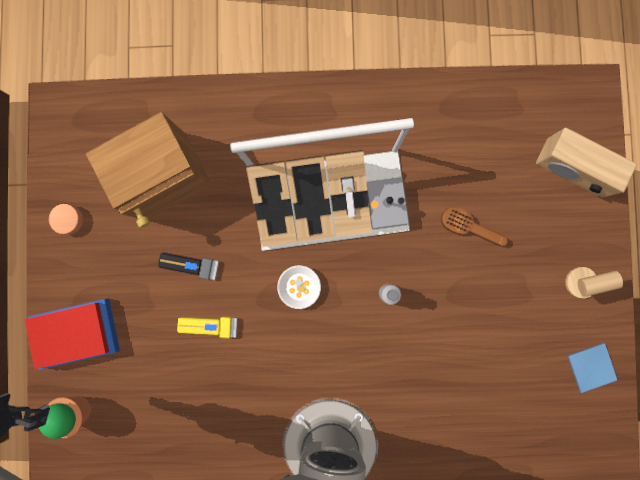

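View pics/scene0.png

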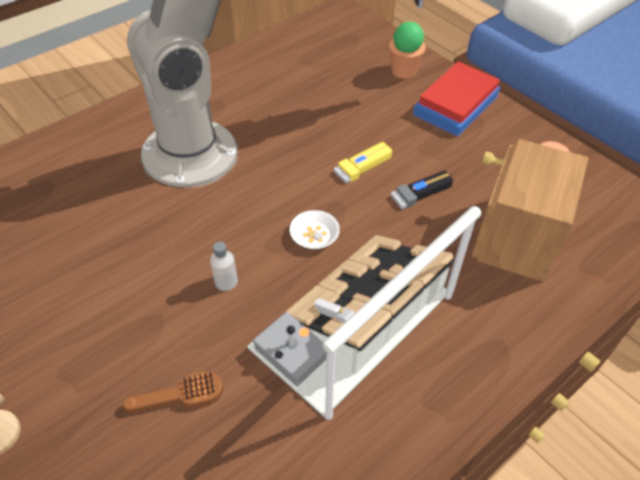

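Top/scene pictures: order from the left is trimmer nest, brush nest, clipper nest, switch. The orange dot is at top (375,203), left (+y) of the toggle (389,200). The black trimmer is at top (188,266), with a yellow look-alike at (207,327). The brush is at (475,228).

```bash
cat >> h.py <<'E'
np.set_printoptions(precision=4,suppress=True)
def state():
    o=readout.get_obs(); return np.array(o["tcp_pos"]),R.from_rotvec(o["orientation"]),o
def frame(yaw,tilt=0):
    """tool pose with tool y at yaw, tool z = down tilted by `tilt` towards (yaw-90 or +90) handled by place_frame"""
    y=np.array([np.cos(yaw),np.sin(yaw),0]); z=np.array([0,0,-1.]); return R.from_matrix(np.c_[np.cross(y,z),y,z])
def row(pos,rot):
    p,q,o=state(); s=q.inv().apply(np.array(pos)-p)/.5; t=(q.inv()*rot).as_rotvec()/(2*np.pi)
    print("row",np.round(s,4),np.round(t,4),"| from",p,"clock",o["clock"]); return s,t
def pca(f,m,z):
    ys,xs=np.nonzero(m); P=np.array([at_z(f,(x,y),z)[:2] for x,y in zip(xs,ys)])
    (c,(w,h),a)=cv2.minAreaRect(P.astype(np.float32)*1000); e,V=np.linalg.eigh(np.cov(P.T)); return P.mean(0),np.array(c)/1000,sorted((w,h)),np.degrees(np.arctan2(V[1,1],V[0,1]))
E
python3 - <<'E'
from h import *
p,q,o=state()
f=grab_frame("wrist"); T=np.array(f["world_to_cam"]); print("cam in tool",q.inv().apply(ray(f,(320,240))[0]-p), "axes(tool) cols x,y,z\n",q.inv().as_matrix()@T[:3,:3].T, f["K"])
f=grab_frame("top")
for t,z in (("trimmer",.02),("brush",.018)):
    for d in masks_of(t,f)[:2]: print(t,d["p"],np.round(d["extent"]),*pca(f,d["pixels"],z))
row([.43,.345,.30],frame(np.radians(-8)))
E
```

```text
cam in tool [ 0.074   0.0004 -0.0712] axes(tool) cols x,y,z
 [[-0.0007 -0.9573 -0.289 ]
 [ 1.     -0.0009  0.0007]
 [-0.0009 -0.289   0.9573]] [[402.3307   0.     320.8609]
 [  0.     402.3307 240.5322]
 [  0.       0.       1.    ]]
trimmer 0.73 [190. 267.  64.  23.] [0.4727 0.3456] [0.4765 0.3491] [54.09904861450195, 153.741455078125] 78.49290145761304
trimmer 0.41 [347. 198.  12.  39.] [ 0.638  -0.0667] [ 0.6334 -0.0677] [27.97486114501953, 101.13079071044922] -174.65593489316666
brush 0.84 [474. 226.  68.  37.] [ 0.5507 -0.3734] [ 0.5466 -0.3872] [64.2481689453125, 182.39889526367188] 64.42826729346922
brush 0.21 [348. 197.  11.  37.] [ 0.6388 -0.0669] [ 0.6328 -0.0652] [25.716846466064453, 98.251708984375] -175.79898318050408
row [-0.6495 -0.459   0.0078] [-0.     -0.      0.2301] | from [0.1766 0.6515 0.3039] clock 1.8
```

Run:
```python
from h import *
row([.475,.36,.24],frame(np.radians(-11.5)))
```

```text
row [-0.7285 -0.4064  0.1278] [-0.     -0.      0.2398] | from [0.1766 0.6515 0.3039] clock 1.8
```

Emit:
step_arm:
  commands:
    - [-0.7285, -0.4064, 0.128, 0, 0, 0.24, -1]
    - [-0.7285, -0.4064, 0.128, 0, 0, 0.24, -1]
    - [-0.7285, -0.4064, 0.128, 0, 0, 0.24, -1]
    - [-0.7285, -0.4064, 0.128, 0, 0, 0.24, -1]
    - [-0.7285, -0.4064, 0.128, 0, 0, 0.24, -1]
    - [-0.7285, -0.4064, 0.128, 0, 0, 0.24, -1]
    - [-0.7285, -0.4064, 0.128, 0, 0, 0.24, -1]
    - [-0.7285, -0.4064, 0.128, 0, 0, 0.24, -1]
    - [-0.7285, -0.4064, 0.128, 0, 0, 0.24, -1]
    - [-0.7285, -0.4064, 0.128, 0, 0, 0.24, -1]

```text
clock: 3.05
tcp_pos: [0.4744, 0.361, 0.2399]
orientation: [-2.429, -1.992, -0.0]
contact_force: [1.2, 0.7, 0.4]
grip_width: 0.0854
```

Run:
```python
from h import *
f=grab_frame("wrist"); save(f,"w1")
for d in tip_of("trimmer_grip",f)[:2]: print(d["p"],d["point"],at_z(f,d["point"],.015))
for d in masks_of("trimmer",f)[:2]: print(d["p"],d["extent"],*pca(f,d["pixels"],.022))
print(state()[0])
```

```text
0.74 [319.5, 218.9] [0.4734 0.3634 0.015 ]
0.59 [136.9, 310.2] [0.311  0.3175 0.015 ]
0.69 [318.0, 225.5, 70.3, 191.6] [0.4713 0.3583] [0.4732 0.356 ] [52.996490478515625, 149.11575317382812] 77.518558298922
0.69 [131.1, 298.1, 82.9, 140.5] [0.3164 0.3407] [0.3165 0.3283] [52.09010314941406, 116.63184356689453] 76.99270912197153
[0.4745 0.3607 0.24  ]
```

View pics/w1.png

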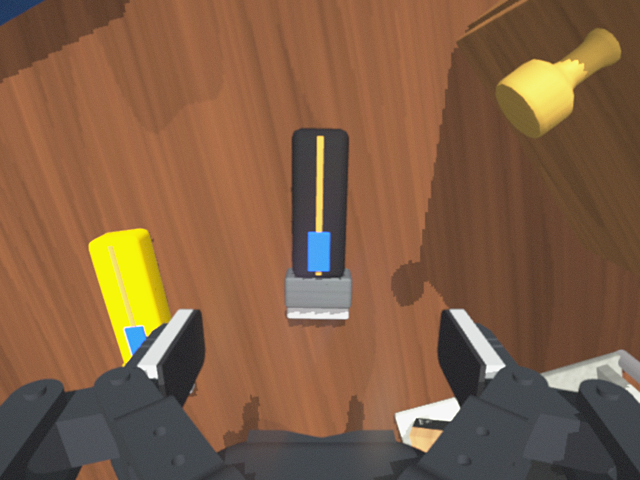

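Wrist picture: the black trimmer lies along column 320, rows 129–319, blue button up, square to the jaws. The yellow one is well to the left and the knob clear at the right.

Emit:
step_arm:
  commands:
    - [0.009, 0, 0.1, 0, 0, 0, -1]
    - [0.009, 0, 0.2, 0, 0, 0, -1]
    - [0.009, 0, 0.29, 0, 0, 0, -1]
    - [0.009, 0, 0.32, 0, 0, 0, -1]
    - [0.009, 0, 0.332, 0, 0, 0, -1]
    - [0.009, 0, 0.332, 0, 0, 0, -1]
    - [0.009, 0, 0.332, 0, 0, 0, 1]
    - [0.009, 0, 0.332, 0, 0, 0, 1]
    - [0.009, 0, 0.332, 0, 0, 0, 1]
    - [0.009, 0, 0.332, 0, 0, 0, 1]
  newtons: 40

```text
clock: 4.45
tcp_pos: [0.4757, 0.3656, 0.0749]
orientation: [-2.43, -1.99, -0.002]
contact_force: [-1.8, -1.3, 6.6]
grip_width: 0.0395
```

Run:
```python
from h import *
p,q,o=state(); print(p,o["contact_force"],o["grip_width"],r.pinch_z)
```

```text
[0.4757 0.3656 0.0749] [-1.7828 -1.3069  6.5943] 0.03947315924516325 0.0539
```

Run:
```python
from h import *
row([.46,.08,.33],frame(np.radians(96.9)))
```

```text
row [-0.5654  0.0821 -0.5111] [ 0.0003 -0.0001 -0.3008] | from [0.4757 0.3656 0.0749] clock 4.45
```

Emit:
step_arm:
  commands:
    - [0, 0, -0.1, 0, 0, 0, 1]
    - [0, 0, -0.2, 0, 0, 0, 1]
    - [-0.1, 0, -0.3, 0, 0, -0.03, 1]
    - [-0.2, 0.03, -0.4, 0, 0, -0.06, 1]
    - [-0.3, 0.05, -0.511, 0, 0, -0.09, 1]
    - [-0.4, 0.082, -0.511, 0, 0, -0.12, 1]
    - [-0.5, 0.082, -0.511, 0, 0, -0.15, 1]
    - [-0.565, 0.082, -0.511, 0, 0, -0.18, 1]
    - [-0.565, 0.082, -0.511, 0, 0, -0.21, 1]
    - [-0.565, 0.082, -0.511, 0, 0, -0.24, 1]

```text
clock: 5.7
tcp_pos: [0.4594, 0.0793, 0.3298]
orientation: [-0.417, -3.113, -0.003]
contact_force: [-0.5, 0.7, -2.3]
grip_width: 0.0395
```

Run:
```python
from h import *
row([.46,.08,.33],frame(np.radians(96.9))); print(state()[2]["contact_force"],state()[2]["grip_width"])
```

```text
row [-0.0008  0.0017 -0.0005] [ 0.0003 -0.     -0.0616] | from [0.4594 0.0793 0.3298] clock 5.7
[-0.4654  0.666  -2.2561] 0.039468109042727365
```

Emit:
step_arm:
  commands:
    - [0, 0, 0, 0, 0, -0.0296, 1]
    - [0, 0, 0, 0, 0, -0.0616, 1]
    - [0, 0, 0, 0, 0, -0.0616, 1]
    - [0, 0, 0, 0, 0, -0.0616, 1]
    - [0, 0, 0, 0, 0, -0.0616, 1]
    - [0, 0, 0, 0, 0, -0.0616, 1]
    - [0, 0, 0, 0, 0, -0.0616, 1]
    - [0, 0, 0, 0, 0, -0.0616, 1]
    - [0, 0, 0, 0, 0, -0.0616, 1]
    - [0, 0, 0, 0, 0, -0.0616, 1]

```text
clock: 6.95
tcp_pos: [0.4594, 0.0793, 0.3297]
orientation: [0.189, -3.136, -0.003]
contact_force: [-0.4, 0.8, -1.9]
grip_width: 0.0393
```

Run:
```python
from h import *
f=grab_frame("wrist"); save(f,"w2")
np.savez("w2.npz",**{k:np.array(f[k]) for k in("img","K","D","world_to_cam")})
for t,z in (("trimmer_nest_grip",.075),("brush_nest_grip",.075),("clipper_nest_grip",.075),("switch_base",.045),("trimmer_grip",None)):
    for d in tip_of(t,f)[:2]: print(t,round(d["p"],2),d["point"],at_z(f,d["point"],z or .27))
print(state()[0])
```

```text
brush_nest_grip 0.2 [147.8, 350.6] [ 0.6098 -0.0645  0.075 ]
clipper_nest_grip 0.75 [148.8, 356.7] [ 0.6164 -0.0637  0.075 ]
clipper_nest_grip 0.16 [152.2, 367.2] [ 0.6276 -0.0606  0.075 ]
switch_base 0.88 [63.8, 328.9] [ 0.6169 -0.1635  0.045 ]
trimmer_grip 0.78 [594.2, 72.0] [0.3605 0.1541 0.27  ]
trimmer_grip 0.72 [321.9, 335.2] [0.4612 0.0806 0.27  ]
[0.4594 0.0793 0.3298]
```

View pics/w2.png

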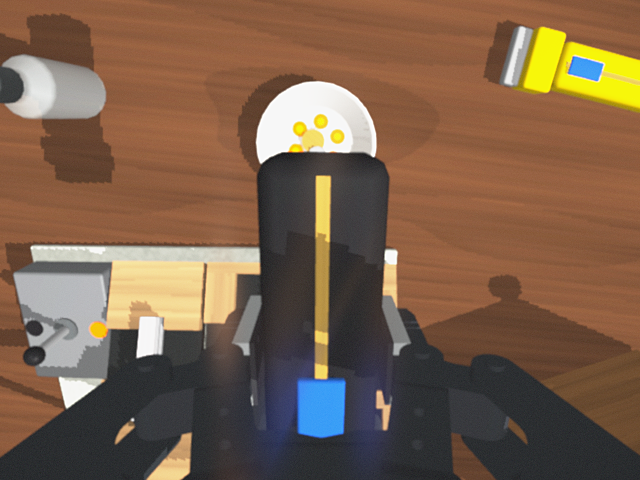

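The wrist picture shows the trimmer held straight, head towards +x. It hides the nests. I see the toggle pivot at (64,328) and the orange dot at (98,329), on its +y side. I'll step sideways for a clear view.

Emit:
step_arm:
  commands:
    - [-0.132, 0.427, -0.18, 0, 0, 0, 1]
    - [-0.132, 0.427, -0.18, 0, 0, 0, 1]
    - [-0.132, 0.427, -0.18, 0, 0, 0, 1]
    - [-0.132, 0.427, -0.18, 0, 0, 0, 1]
    - [-0.132, 0.427, -0.18, 0, 0, 0, 1]
    - [-0.132, 0.427, -0.18, 0, 0, 0, 1]
    - [-0.132, 0.427, -0.18, 0, 0, 0, 1]
    - [-0.132, 0.427, -0.18, 0, 0, 0, 1]
    - [-0.132, 0.427, -0.18, 0, 0, 0, 1]
    - [-0.132, 0.427, -0.18, 0, 0, 0, 1]

```text
clock: 8.5
tcp_pos: [0.4992, 0.2988, 0.4201]
orientation: [0.189, -3.136, -0.003]
contact_force: [0.3, 1.2, -2.8]
grip_width: 0.0393
```

Run:
```python
from h import *
f=grab_frame("wrist"); save(f,"w3")
np.savez("w3.npz",**{k:np.array(f[k]) for k in("img","K","D","world_to_cam")})
for t,z in (("trimmer_nest_grip",.0765),("brush_nest_grip",.069),("clipper_nest_grip",.071),("clipper_grip",.071),("switch_base",.045)):
    for d in tip_of(t,f)[:2]: print(t,round(d["p"],2),d["point"],at_z(f,d["point"],z))
print(state()[0])
```

```text
brush_nest_grip 0.77 [71.2, 253.8] [0.6015 0.0284 0.069 ]
clipper_nest_grip 0.71 [149.9, 264.3] [0.6022 0.1196 0.071 ]
[0.4992 0.2991 0.4201]
```

View pics/w3.png

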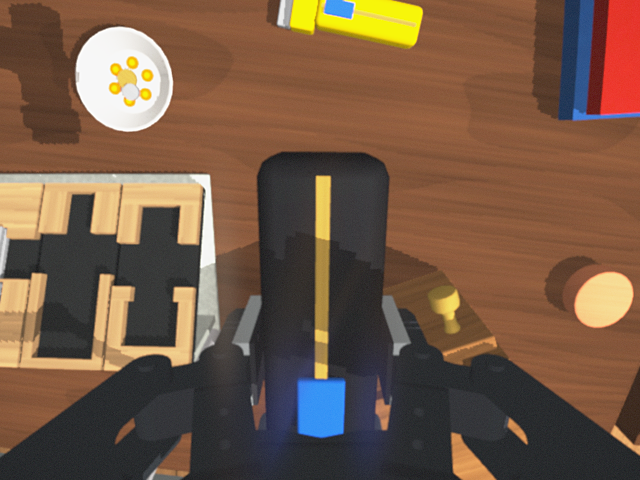

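Run:
```python
import cv2
i=cv2.imread("pics/w3.png")[165:378,0:220]; i=cv2.resize(i,None,fx=2.8,fy=2.8,interpolation=cv2.INTER_CUBIC)
for k in range(0,220,20): cv2.putText(i,str(k),(int(k*2.8),8),0,.3,(0,0,255),1); cv2.line(i,(int(k*2.8),10),(int(k*2.8),16),(0,0,255),1)
for k in range(170,378,20): cv2.putText(i,str(k),(595,int((k-165)*2.8)),0,.3,(255,0,255),1)
cv2.imwrite("pics/w3c.png",i)
```

```text
(no output)
```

View pics/w3c.png

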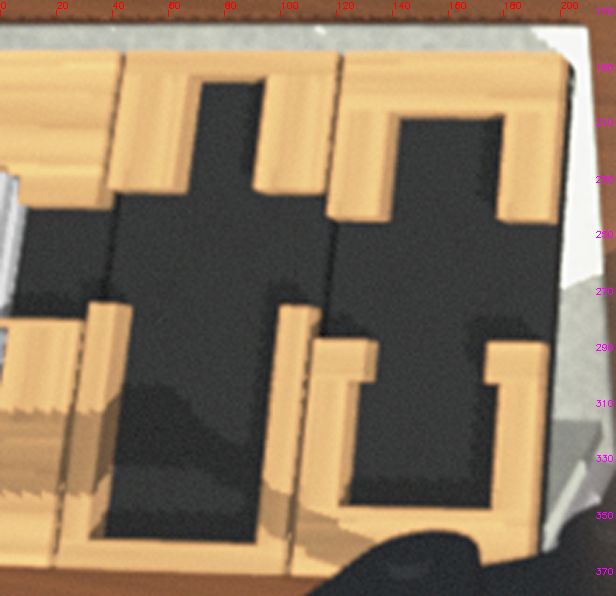

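The crop shows both empty pockets clearly. In the full picture the trimmer pocket spans about (112–203, 184–347) and the brush pocket (31–122, 184–357). The finger cut-outs run the full bed width. I'll fit the dock pose to the corners.

```bash
cat > fit.py <<'E'
from h import *
from scipy.optimize import least_squares
f=dict(np.load("w3.npz")); a=np.radians(28); S,C=np.sin(a),np.cos(a)
# (crop px), nest, s, h, y
pts=[((341,52),'t',-105,10,-45.5),((326,218),'t',-35,10,-45.5),((557,222),'t',-35,10,45.5),((400,116),'t',-79.5,10,None),((505,116),'t',-79.5,10,None),
((312,338),'t',15,10,-45.5),((548,340),'t',15,10,45.5),((342,503),'t',79.5,0,-30.5),
((203,82),'b',-94.5,10,None),((108,190),'b',-46,10,-45.5),((327,193),'b',-46,10,45.5),((88,302),'b',2,10,-45.5),((322,306),'b',2,10,45.5),((103,538),'b',94.5,0,-34.5),((122,52),'b',-105,10,-45.5)]
uv=np.array([[p[0][0]/2.8,165+p[0][1]/2.8] for p in pts])
def world(x,y,yaw,yn,s,h):
    X=s*C-h*S; return np.array([x+X*np.cos(yaw)-yn*np.sin(yaw), y+X*np.sin(yaw)+yn*np.cos(yaw), .068+s*S+h*C])
def res(v):
    out=[]
    for u,(c,n,s,h,y) in zip(uv,pts):
        off=0 if s==-105 else (v[3] if n=='t' else v[4])
        q=proj(f,world(v[0],v[1],v[2],(.1425 if n=='t' else .0475)+(y or 0)/1e3,s/1e3+off,h/1e3))[0]-u
        out+= [q[0] if y is not None else 0,q[1]]
    return np.array(out)
if __name__=="__main__":
    s=least_squares(res,[.6,-.02,.12,0,0],loss="soft_l1"); v=s.x; print("x y yaw st sb",v); print(res(v).reshape(-1,2).round(1).tolist())
    v0=np.array(v);
    print("trimmer nest",world(*v[:3],.1425,-.010+v[3],.015),"brush nest",world(*v[:3],.0475,-.020+v[4],.012),"clip",world(*v[:3],-.0475,-.015,.0115),"switch(x0)",world(*v[:3],-.1425,0,0)[:2])
E
python3 fit.py
```

```text
x y yaw st sb [ 0.6306 -0.0154  0.1034 -0.0004  0.0001]
[[1.9, 0.5], [0.5, -0.4], [-2.8, -0.6], [0.0, -1.3], [0.0, -1.3], [0.7, 0.9], [-2.8, 1.8], [1.7, 1.2], [0.0, -1.9], [-0.3, -0.5], [-2.3, -0.5], [0.8, 0.8], [-5.2, 1.1], [-0.1, 0.2], [2.2, -0.1]]
trimmer nest [0.5998 0.1246 0.0764] brush nest [0.6027 0.0294 0.0693] clip [ 0.617  -0.0646  0.0711] switch(x0) [ 0.6453 -0.1572]
```

```bash
cat >> h.py <<'E'
S,C=np.sin(np.radians(28)),np.cos(np.radians(28))
YAW=.108
Rd=R.from_euler("z",YAW)
N=Rd.apply([-S,0,C]); UP=Rd.apply([C,0,S]); DY=Rd.apply([0,1,0])
RT=R.from_matrix(np.c_[-UP,DY,-N])
TN=np.array([.5998,.1246,.0764]); BN=np.array([.6027,.0294,.0693])
E
python3 - <<'E'
from h import *
t=TN+N*.0599-UP*.001
row(t+N*.08+[0,0,.1],RT); row(t+N*.08,RT); print(t)
E
```

```text
row [-0.0246 -0.3694  0.2407] [ 0.0008 -0.0778  0.0019] | from [0.4992 0.2991 0.4201] clock 8.8
row [-0.0246 -0.3697  0.4407] [ 0.0008 -0.0778  0.0019] | from [0.4992 0.2991 0.4201] clock 8.8
[0.571  0.1215 0.1288]
```

Emit:
step_arm:
  commands:
    - [-0.0246, -0.1, 0, 0, -0.02, 0, 1]
    - [-0.0246, -0.2, 0.08, 0, -0.05, 0.001, 1]
    - [-0.0246, -0.3, 0.16, 0.001, -0.0778, 0.002, 1]
    - [-0.0246, -0.37, 0.24, 0.001, -0.0778, 0.002, 1]
    - [-0.0246, -0.37, 0.34, 0.001, -0.0778, 0.002, 1]
    - [-0.0246, -0.37, 0.42, 0.001, -0.0778, 0.002, 1]
    - [-0.0246, -0.37, 0.44, 0.001, -0.0778, 0.002, 1]
    - [-0.0246, -0.37, 0.44, 0.001, -0.0778, 0.002, 1]
    - [-0.0246, -0.37, 0.44, 0.001, -0.0778, 0.002, 1]
    - [-0.0246, -0.37, 0.44, 0.001, -0.0778, 0.002, 1]

```text
clock: 10.05
tcp_pos: [0.5339, 0.1172, 0.2001]
orientation: [-0.142, 2.649, 0.034]
contact_force: [0.9, 0.3, -2.2]
grip_width: 0.0396
```

Run:
```python
from h import *
t=TN+N*.0599-UP*.001
row(t,RT); print(state()[2]["contact_force"])
```

```text
row [0.0011 0.0008 0.1609] [-0.0003  0.0001 -0.0001] | from [0.5339 0.1172 0.2001] clock 10.05
[ 0.8669  0.3292 -2.2103]
```

Emit:
step_arm:
  commands:
    - [0.001, 0.001, 0.04, 0, 0, 0, 1]
    - [0.001, 0.001, 0.08, 0, 0, 0, 1]
    - [0.001, 0.001, 0.11, 0, 0, 0, 1]
    - [0.001, 0.001, 0.122, 0, 0, 0, 1]
    - [0.001, 0.001, 0.13, 0, 0, 0, 1]
    - [0.001, 0.001, 0.136, 0, 0, 0, 1]
    - [0.001, 0.001, 0.141, 0, 0, 0, 1]
    - [0.001, 0.001, 0.146, 0, 0, 0, 1]
    - [0.001, 0.001, 0.15, 0, 0, 0, 1]
    - [0.001, 0.001, 0.152, 0, 0, 0, 1]

```text
clock: 11.3
tcp_pos: [0.5689, 0.1214, 0.1327]
orientation: [-0.142, 2.649, 0.034]
contact_force: [-0.2, -0.3, -3.1]
grip_width: 0.0392
```

Run:
```python
from h import *
t=TN+N*.0599-UP*.001
row(t,RT); f=state()[2]["contact_force"]; print(f, RT.inv().apply(f)); 
g=grab_frame("scene"); save(g,"s1"); i=cv2.resize(g["img"][200:400,230:480,::-1],None,fx=3,fy=3); cv2.imwrite("pics/s1c.png",i)
```

```text
row [ 0.     -0.0003  0.0088] [-0.0003  0.0001 -0.0001] | from [0.5689 0.1214 0.1327] clock 11.3
[-0.2249 -0.2771 -3.0961] [ 1.6773 -0.2512  2.6148]
```

Emit:
step_arm:
  commands:
    - [0, 0, 0.004, 0, 0, 0, 1]
    - [0, 0, 0.0075, 0, 0, 0, 1]
    - [0, 0, 0.0075, 0, 0, 0, 1]
    - [0, 0, 0.0075, 0, 0, 0, 0.0]
    - [0, 0, 0.0075, 0, 0, 0, -0.1]
    - [0, 0, 0.0075, 0, 0, 0, -0.4]
    - [0, 0, 0.0075, 0, 0, 0, -0.4]
    - [0, 0, 0, 0, 0, 0, -0.4]
    - [0, 0, -0.04, 0, 0, 0, -0.4]
    - [0, 0, -0.1, 0, 0, 0, -0.4]

```text
clock: 12.6
tcp_pos: [0.545, 0.119, 0.1768]
orientation: [-0.143, 2.651, 0.033]
contact_force: [0.5, -0.4, -0.5]
grip_width: 0.0597
```

Run:
```python
from h import *
o=state()[2]; print(o["contact_force"],o["grip_width"])
# next: hover over the brush
bc=np.array([.5466,-.3872]); 
row([.50,-.05,.33],frame(np.radians(-26)))
row([.54,-.40,.24],frame(np.radians(-26)))
f=grab_frame("wrist"); save(f,"w4")
for d in tip_of("trimmer_grip",f)[:1]: print(d["p"],d["point"],at_z(f,d["point"],.0764),TN)
```

```text
[ 0.4545 -0.428  -0.5034] 0.059739250329661
row [-0.0323 -0.327  -0.329 ] [0.0823 0.0459 0.3314] | from [0.545  0.119  0.1768] clock 12.6
row [ 0.0487 -1.0312 -0.1667] [0.0823 0.0459 0.3314] | from [0.545  0.119  0.1768] clock 12.6
0.96 [321.3, 271.2] [0.5954 0.125  0.0764] [0.5998 0.1246 0.0764]
```

View pics/w4.png

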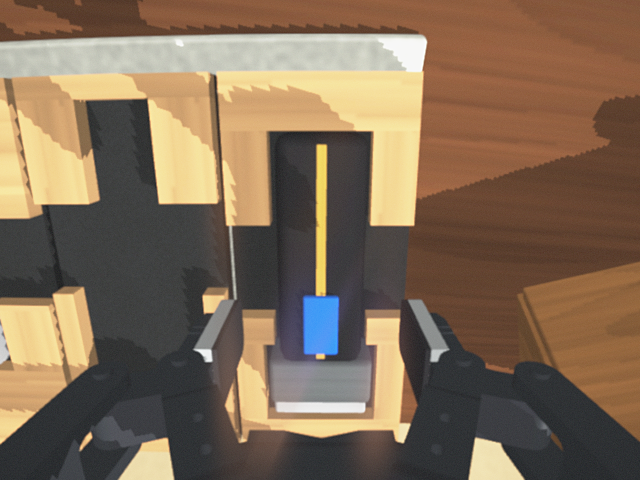

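The trimmer lies in its pocket (wrist picture: body 278–370, rows 131–413), flat inside the walls, button up. It has slid down to the lower end play. Now the brush.

Emit:
step_arm:
  commands:
    - [0, 0, -0.1, 0, 0, 0, -0.5]
    - [0, -0.05, -0.2, 0.008, 0.0046, 0.0331, -1]
    - [-0.01, -0.15, -0.3, 0.0165, 0.009, 0.066, -1]
    - [-0.02, -0.25, -0.329, 0.0247, 0.0138, 0.099, -1]
    - [-0.0323, -0.327, -0.329, 0.033, 0.0184, 0.1326, -1]
    - [-0.0323, -0.327, -0.329, 0.0412, 0.023, 0.1657, -1]
    - [-0.0323, -0.327, -0.329, 0.0494, 0.0275, 0.199, -1]
    - [-0.0323, -0.327, -0.329, 0.0576, 0.0321, 0.232, -1]
    - [-0.0323, -0.327, -0.329, 0.0658, 0.0367, 0.265, -1]
    - [-0.0323, -0.327, -0.329, 0.074, 0.0413, 0.298, -1]

```text
clock: 13.95
tcp_pos: [0.4999, -0.0506, 0.3312]
orientation: [2.131, 2.128, 0.014]
contact_force: [-0.7, -0.1, -0.6]
grip_width: 0.0857
```

Run:
```python
from h import *
row([.525,-.40,.24],frame(np.radians(-25.8)))
```

```text
row [-0.6804  0.0303  0.2455] [0.0185 0.0099 0.0713] | from [ 0.4999 -0.0506  0.3312] clock 13.95
```

Emit:
step_arm:
  commands:
    - [-0.1, 0.0, 0, 0.0185, 0.0099, 0.03, -1]
    - [-0.2, 0.01, 0.02, 0.0185, 0.0099, 0.06, -1]
    - [-0.3, 0.015, 0.05, 0.0185, 0.0099, 0.0713, -1]
    - [-0.42, 0.02, 0.1, 0.0185, 0.0099, 0.0713, -1]
    - [-0.53, 0.0303, 0.15, 0.0185, 0.0099, 0.0713, -1]
    - [-0.64, 0.0303, 0.2, 0.0185, 0.0099, 0.0713, -1]
    - [-0.68, 0.0303, 0.2455, 0.0185, 0.0099, 0.0713, -1]
    - [-0.68, 0.0303, 0.2455, 0.0185, 0.0099, 0.0713, -1]
    - [-0.68, 0.0303, 0.2455, 0.0185, 0.0099, 0.0713, -1]
    - [-0.68, 0.0303, 0.2455, 0.0185, 0.0099, 0.0713, -1]

```text
clock: 15.2
tcp_pos: [0.5259, -0.3985, 0.241]
orientation: [2.659, 1.671, 0.001]
contact_force: [0.1, 0.8, 0.5]
grip_width: 0.0855
```

Run:
```python
from h import *
f=grab_frame("wrist"); save(f,"w5")
for d in tip_of("brush_grip",f)[:2]: print(d["p"],d["point"],at_z(f,d["point"],.012))
for d in masks_of("brush",f)[:1]: print(d["p"],d["extent"],*pca(f,d["pixels"],.018))
print(state()[0],state()[1].as_matrix()[:,1])
```

```text
0.63 [340.8, 217.1] [ 0.5405 -0.4028  0.012 ]
[ 0.5255 -0.3991  0.2409] [ 0.9008 -0.4343  0.001 ]
```

View pics/w5.png

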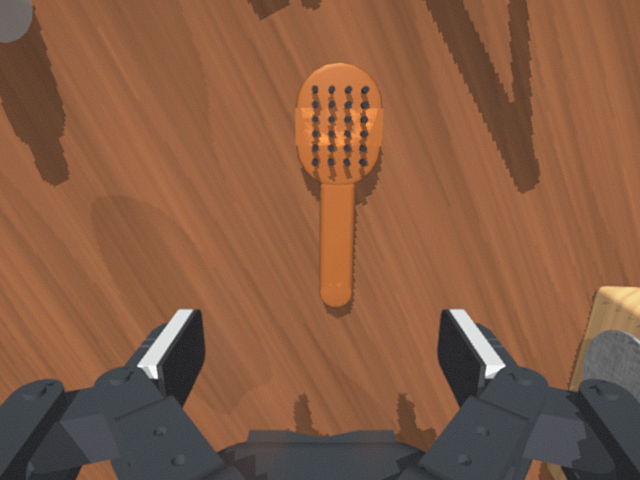

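Wrist picture: the brush is bristles up, its handle end at (336,307), the head top at (340,64), and the handle axis at about column 337.

Run:
```python
from h import *
f=grab_frame("wrist")
a=at_z(f,(336,307),.012); b=at_z(f,(340,64),.02); h1=at_z(f,(337.5,190),.024); h2=at_z(f,(336,290),.024)
d=(b-a)[:2]; L=np.hypot(*d); d/=L; c=(a+b)[:2]/2; g=c-.02*d
print(a,b,L,"heading",np.degrees(np.arctan2(d[1],d[0])),np.degrees(np.arctan2(*(h1-h2)[[1,0]])),"c",c,"grip",g)
hd=np.arctan2(d[1],d[0]); row([*g,.075],frame(hd-np.pi/2))
```

```text
[ 0.5045 -0.4703  0.012 ] [ 0.585  -0.3048  0.02  ] 0.18399188828912091 heading 64.0689091596076 64.0541111977034 c [ 0.5447 -0.3876] grip [ 0.536  -0.4056]
row [-0.0021  0.0243  0.3316] [ 0.0001 -0.      0.0005] | from [ 0.5254 -0.3993  0.2408] clock 15.4
```

Emit:
step_arm:
  commands:
    - [-0.002, 0.0243, 0.1, 0, 0, 0, -1]
    - [-0.002, 0.0243, 0.2, 0, 0, 0, -1]
    - [-0.002, 0.0243, 0.28, 0, 0, 0, -1]
    - [-0.002, 0.0243, 0.315, 0, 0, 0, -1]
    - [-0.002, 0.0243, 0.3236, 0, 0, 0, -1]
    - [-0.002, 0.0243, 0.3236, 0, 0, 0, -0.5]
    - [-0.002, 0.0243, 0.3236, 0, 0, 0, 1]
    - [-0.002, 0.0243, 0.3236, 0, 0, 0, 1]
    - [-0.002, 0.0243, 0.3236, 0, 0, 0, 1]
    - [-0.002, 0.0243, 0.3236, 0, 0, 0, 1]
  newtons: 40

```text
clock: 16.65
tcp_pos: [0.5366, -0.4059, 0.0801]
orientation: [2.659, 1.669, 0.002]
contact_force: [-1.6, -0.5, 6.6]
grip_width: 0.0254
```

Run:
```python
from h import *
p,q,o=state(); print(p,o["contact_force"],o["grip_width"])
row([.50,-.16,.34],frame(np.radians(-83.8)))
```

```text
[ 0.5366 -0.4059  0.0801] [-1.5597 -0.5192  6.567 ] 0.025359910675293043
row [ 0.4111 -0.2783 -0.5206] [ 0.0004 -0.0002  0.1612] | from [ 0.5366 -0.4059  0.0801] clock 16.65
```

Emit:
step_arm:
  commands:
    - [0, 0, -0.1, 0, 0, 0, 1]
    - [0, 0, -0.22, 0, 0, 0, 1]
    - [0, 0, -0.34, 0, 0, 0.02, 1]
    - [0.05, -0.04, -0.45, 0, 0, 0.05, 1]
    - [0.13, -0.1, -0.52, 0, 0, 0.08, 1]
    - [0.22, -0.16, -0.52, 0, 0, 0.11, 1]
    - [0.31, -0.22, -0.52, 0, 0, 0.14, 1]
    - [0.411, -0.278, -0.52, 0, 0, 0.161, 1]
    - [0.411, -0.278, -0.52, 0, 0, 0.161, 1]
    - [0.411, -0.278, -0.52, 0, 0, 0.161, 1]

```text
clock: 17.9
tcp_pos: [0.4999, -0.1604, 0.3396]
orientation: [3.135, 0.174, 0.003]
contact_force: [0.5, -0.2, -1.6]
grip_width: 0.0252
```

```bash
cat >> h.py <<'E'
RB=R.from_matrix(np.c_[UP,-DY,-N])
TB=BN+N*(.080-.012)
E
python3 - <<'E'
from h import *
p,q,o=state(); print(o["contact_force"],o["grip_width"])
row(TB+N*.08+[0,0,.08],RB);row(TB+N*.08,RB)
f=grab_frame("wrist"); save(f,"w6")
for t in ("brush_grip","brush"):
  for d in tip_of(t,f)[:1]: print(t,d["p"],d["point"],at_z(f,d["point"],p[2]-.068)-p)
for t,z in (("switch_base",.045),("clipper_grip",.0711),("brush_nest_grip",.0693),("trimmer_grip",.0764)):
  for d in tip_of(t,f)[:1]: print(t,d["p"],d["point"],at_z(f,d["point"],z))
E
```

```text
[ 0.491  -0.196  -1.6317] 0.025239948272216397
row [ 0.1073 -0.3552  0.1188] [0.0002 0.0775 0.0005] | from [ 0.4999 -0.1604  0.3396] clock 17.9
row [ 0.107  -0.3555  0.2788] [0.0002 0.0775 0.0005] | from [ 0.4999 -0.1604  0.3396] clock 17.9
brush_grip 0.68 [321.0, 313.2] [ 0.0024  0.0008 -0.068 ]
brush 0.85 [320.6, 253.0] [ 0.0265  0.0036 -0.068 ]
clipper_grip 0.94 [212.7, 53.3] [ 0.6146 -0.062   0.0711]
brush_nest_grip 0.89 [100.3, 60.4] [0.6013 0.0289 0.0693]
```

View pics/w6.png

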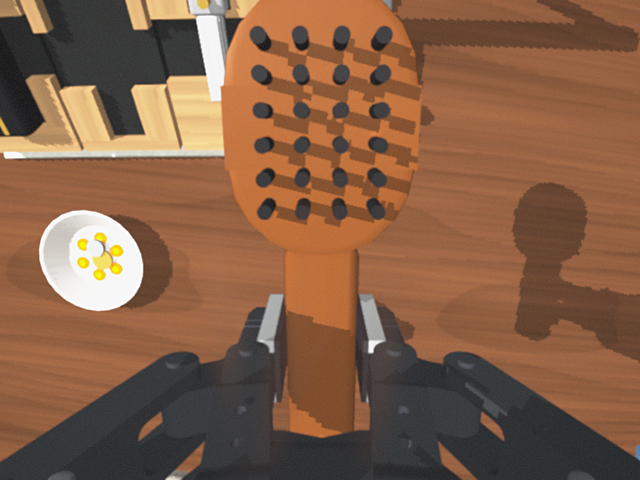

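The brush is held straight, the handle between the pads and the head towards +x. The network's nest point agrees with my fit within 2 mm.

Emit:
step_arm:
  commands:
    - [0.02, -0.1, 0, 0, 0.02, 0, 1]
    - [0.05, -0.2, 0.04, 0, 0.045, 0, 1]
    - [0.08, -0.3, 0.08, 0, 0.065, 0, 1]
    - [0.104, -0.355, 0.12, 0, 0.0775, 0, 1]
    - [0.104, -0.355, 0.2, 0, 0.0775, 0, 1]
    - [0.104, -0.355, 0.26, 0, 0.0775, 0, 1]
    - [0.104, -0.355, 0.277, 0, 0.0775, 0, 1]
    - [0.104, -0.355, 0.277, 0, 0.0775, 0, 1]
    - [0.104, -0.355, 0.277, 0, 0.0775, 0, 1]
    - [0.104, -0.355, 0.277, 0, 0.0775, 0, 1]

```text
clock: 19.5
tcp_pos: [0.5333, 0.0209, 0.2017]
orientation: [-3.02, -0.164, -0.755]
contact_force: [0.4, -0.9, -1.2]
grip_width: 0.0248
```

Run:
```python
from h import *
row(TB-UP*.002,RB); print(state()[2]["contact_force"])
```

```text
row [-0.005  -0.0021  0.1634] [ 0.0003 -0.0002  0.0001] | from [0.5333 0.0209 0.2017] clock 19.5
[ 0.3605 -0.9384 -1.1674]
```

Emit:
step_arm:
  commands:
    - [-0.005, -0.002, 0.04, 0, 0, 0, 1]
    - [-0.005, -0.002, 0.08, 0, 0, 0, 1]
    - [-0.005, -0.002, 0.11, 0, 0, 0, 1]
    - [-0.005, -0.002, 0.122, 0, 0, 0, 1]
    - [-0.005, -0.002, 0.13, 0, 0, 0, 1]
    - [-0.005, -0.002, 0.137, 0, 0, 0, 1]
    - [-0.005, -0.002, 0.143, 0, 0, 0, 1]
    - [-0.005, -0.002, 0.148, 0, 0, 0, 1]
    - [-0.005, -0.002, 0.152, 0, 0, 0, 1]
    - [-0.005, -0.002, 0.155, 0, 0, 0, 1]

```text
clock: 20.75
tcp_pos: [0.5701, 0.0244, 0.1378]
orientation: [-3.023, -0.166, -0.738]
contact_force: [-2.9, 0.1, 1.5]
grip_width: 0.0245
```

Run:
```python
from h import *
row(TB-UP*.002,RB); f=state()[2]["contact_force"]; print(f,RB.inv().apply(f))
```

```text
row [-0.01  -0.003  0.016] [-0.0001  0.0016  0.0003] | from [0.5701 0.0244 0.1378] clock 20.75
[-2.9375  0.0585  1.5031] [-1.8673 -0.3748 -2.6952]
```

Run:
```python
from h import *
w=grab_frame("wrist"); s=grab_frame("scene")
a=w["img"][:,100:540]; a=cv2.resize(a,(400,436)); b=cv2.resize(s["img"][230:360,280:400],(400,433))
c=np.zeros((436,800,3),np.uint8); c[:,:400]=a; c[:433,400:]=b; cv2.imwrite("pics/c7.png",c[:,:,::-1])
p,q,o=state(); print(p,o["contact_force"],o["moment"],o["joints"]); row(TB-UP*.002,RB)
```

```text
[0.5702 0.0244 0.1378] [-4.5093 -0.1292  0.8259] [0.0085 0.7483 0.039 ] [ 0.1293  0.4508 -0.3471  2.1994  1.3922  0.1698 -2.9584]
row [-0.0102 -0.003   0.0159] [-0.0001  0.0016  0.0003] | from [0.5702 0.0244 0.1378] clock 20.85
```

View pics/c7.png

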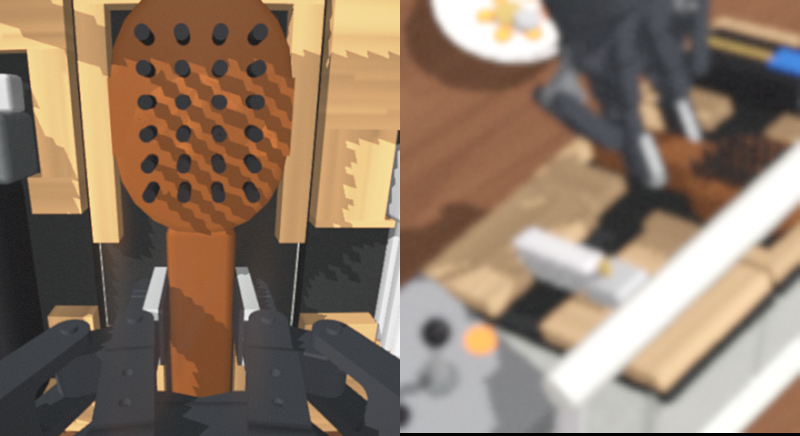

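The picture shows the brush over its pocket with the head between the walls, laterally centred. The joints explain the lag: j6 (0.170) and j7 (−2.958) are at their limits. I'll back up, use less tilt and let the handle drop in.

```bash
cat >> h.py <<'E'
def brush_target(tdeg,h,u):
    t=np.radians(tdeg); n=Rd.apply([-np.sin(t),0,np.cos(t)]); up=Rd.apply([np.cos(t),0,np.sin(t)])
    return BN+N*h+UP*u+n*.068-up*.002, R.from_matrix(np.c_[up,-DY,-n])
E
python3 - <<'E'
from h import *
row(*brush_target(22,.06,0)); row(*brush_target(22,.03,0))
E
```

```text
row [ 0.0029 -0.003  -0.1039] [-0.0001 -0.0151  0.0003] | from [0.5702 0.0244 0.1378] clock 20.85
row [ 0.0035 -0.003  -0.0439] [-0.0001 -0.0151  0.0003] | from [0.5702 0.0244 0.1378] clock 20.85
```

Emit:
step_arm:
  commands:
    - [0, -0.002, -0.02, 0, 0, 0, 1]
    - [0, -0.003, -0.05, 0, -0.003, 0, 1]
    - [0.001, -0.003, -0.08, 0, -0.008, 0, 1]
    - [0.003, -0.003, -0.104, 0, -0.0151, 0, 1]
    - [0.003, -0.003, -0.104, 0, -0.0151, 0, 1]
    - [0.003, -0.003, -0.104, 0, -0.0151, 0, 1]
    - [0.003, -0.003, -0.104, 0, -0.0151, 0, 1]
    - [0.003, -0.003, -0.104, 0, -0.0151, 0, 1]
    - [0.003, -0.003, -0.104, 0, -0.0151, 0, 1]
    - [0.003, -0.003, -0.104, 0, -0.0151, 0, 1]

```text
clock: 22.1
tcp_pos: [0.5476, 0.0236, 0.1846]
orientation: [-3.059, -0.169, -0.595]
contact_force: [1.1, 0.3, -1.0]
grip_width: 0.0251
```

Run:
```python
from h import *
print(state()[2]["joints"],state()[2]["contact_force"])
row(*brush_target(22,.06,0)); row(*brush_target(22,.02,0))
```

```text
[ 0.399   0.3934 -0.6657  2.1555  0.7872  0.38   -2.3393] [ 1.0583  0.2777 -1.0127]
row [-0.0001  0.0003 -0.0001] [-0.0001  0.      0.0003] | from [0.5476 0.0236 0.1846] clock 22.1
row [0.0083 0.0003 0.0795] [-0.0001  0.      0.0003] | from [0.5476 0.0236 0.1846] clock 22.1
```

Emit:
step_arm:
  commands:
    - [0.002, 0, 0.02, 0, 0, 0, 1]
    - [0.004, 0, 0.04, 0, 0, 0, 1]
    - [0.006, 0, 0.055, 0, 0, 0, 1]
    - [0.007, 0, 0.067, 0, 0, 0, 1]
    - [0.0075, 0, 0.073, 0, 0, 0, 1]
    - [0.0083, 0, 0.0795, 0, 0, 0, 1]
    - [0.0083, 0, 0.0795, 0, 0, 0, 1]
    - [0.0083, 0, 0.0795, 0, 0, 0, 1]
    - [0.0083, 0, 0.0795, 0, 0, 0, 1]
    - [0.0083, 0, 0.0795, 0, 0, 0, 1]

```text
clock: 23.35
tcp_pos: [0.5662, 0.0255, 0.1494]
orientation: [-3.059, -0.169, -0.595]
contact_force: [0.6, 0.1, -1.7]
grip_width: 0.025
```

Run:
```python
from h import *
print(state()[2]["joints"],state()[2]["contact_force"])
row(*brush_target(22,.02,0)); row(*brush_target(24.5,.009,-.001)); row(*brush_target(26,.006,-.001))
```

```text
[ 0.2973  0.4641 -0.5552  2.1394  0.916   0.3275 -2.4608] [ 0.5814  0.1209 -1.6936]
row [-0.0001  0.0002  0.0003] [-0.0001 -0.      0.0003] | from [0.5662 0.0255 0.1494] clock 23.35
row [-0.0058  0.0002  0.0227] [-0.0001  0.0069  0.0003] | from [0.5662 0.0255 0.1494] clock 23.35
row [-0.0087  0.0002  0.0289] [-0.0001  0.0111  0.0003] | from [0.5662 0.0255 0.1494] clock 23.35
```

Emit:
step_arm:
  commands:
    - [-0.001, 0, 0.003, 0, 0.001, 0, 1]
    - [-0.002, 0, 0.007, 0, 0.002, 0, 1]
    - [-0.003, 0, 0.011, 0, 0.0035, 0, 1]
    - [-0.004, 0, 0.015, 0, 0.005, 0, 1]
    - [-0.005, 0, 0.019, 0, 0.006, 0, 1]
    - [-0.0058, 0, 0.0227, 0, 0.0069, 0, 1]
    - [-0.0058, 0, 0.0227, 0, 0.0069, 0, 1]
    - [-0.0058, 0, 0.0227, 0, 0.0069, 0, 1]
    - [-0.0058, 0, 0.0227, 0, 0.0069, 0, 1]
    - [-0.0058, 0, 0.0227, 0, 0.0069, 0, 1]

```text
clock: 24.6
tcp_pos: [0.5678, 0.0256, 0.1379]
orientation: [-3.043, -0.167, -0.661]
contact_force: [-0.9, 0.7, -1.2]
grip_width: 0.0252
```

Run:
```python
from h import *
print(state()[2]["joints"],state()[2]["contact_force"],state()[2]["moment"])
row(*brush_target(24.5,.009,-.001)); row(*brush_target(25,.006,-.001))
```

```text
[ 0.1955  0.462  -0.4313  2.1718  1.0901  0.2328 -2.6484] [-0.8858  0.742  -1.1934] [-0.0728  0.6662 -0.0117]
row [-0.0001  0.0001  0.    ] [-0.0001 -0.      0.0003] | from [0.5678 0.0256 0.1379] clock 24.6
row [-0.0009  0.0001  0.0061] [-0.0001  0.0014  0.0003] | from [0.5678 0.0256 0.1379] clock 24.6
```

Emit:
step_arm:
  commands:
    - [-0.001, 0, 0.003, 0, 0, 0, 1]
    - [-0.001, 0, 0.006, 0, 0, 0, 1]
    - [-0.001, 0, 0.006, 0, 0, 0, 0.3]
    - [-0.001, 0, 0.006, 0, 0, 0, 0.2]
    - [-0.001, 0, 0.006, 0, 0, 0, 0]
    - [-0.001, 0, 0.006, 0, 0, 0, -0.2]
    - [-0.001, 0, 0.006, 0, 0, 0, -0.2]
    - [0, 0, -0.02, 0, 0, 0, -0.2]
    - [0, 0, -0.08, 0, -0.005, 0, -0.2]
    - [0, 0, -0.16, 0, -0.01, 0, -0.2]

```text
clock: 25.85
tcp_pos: [0.534, 0.0221, 0.2108]
orientation: [-3.066, -0.169, -0.56]
contact_force: [0.8, -0.8, 0.6]
grip_width: 0.0514
```

Run:
```python
from h import *
w=grab_frame("wrist"); s=grab_frame("scene"); t=grab_frame("top")
T=dict(w=w,s=s,t=t)
for k,f in T.items():
  for n,z in (("brush_grip",BN[2]),("trimmer_grip",TN[2]),("clipper_grip",.0711),("toggle_tip",.095),("switch_base",.045)):
    for d in tip_of(n,f)[:1]: print(k,n,round(d["p"],2),np.round(d["point"],1),at_z(f,d["point"],z))
a=w["img"]; a=cv2.resize(a,(480,360)); b=cv2.resize(s["img"][230:360,270:460],(480,328)); e=cv2.resize(t["img"][115:255,225:420],(320,230))
c=np.zeros((600,800,3),np.uint8); c[:272,:480]=a[:272]; c[272:600,:480]=b; c[:230,480:]=e; cv2.imwrite("pics/c8.png",c[:,:,::-1])
p,q,o=state(); print(o["contact_force"],o["joints"],BN,TN)
```

```text
w brush_grip 0.9 [319.5 236.4] [0.5958 0.0306 0.0693]
w trimmer_grip 0.81 [158.7 221.4] [0.5938 0.123  0.0764]
w clipper_grip 0.97 [480.8 221.2] [ 0.6149 -0.0623  0.0711]
w switch_base 0.75 [608.9 241.3] [ 0.6156 -0.1599  0.045 ]
s brush_grip 0.9 [358.7 279.2] [0.6    0.0274 0.0693]
s trimmer_grip 0.97 [363.5 160.3] [0.3573 0.2629 0.0764]
s clipper_grip 0.97 [325.  307.7] [ 0.6093 -0.0701  0.0711]
s toggle_tip 0.64 [291.3 330.1] [ 0.6184 -0.1602  0.095 ]
s switch_base 0.72 [291.3 343.9] [ 0.6179 -0.1617  0.045 ]
t brush_grip 0.68 [331.9 199.8] [ 0.6227 -0.0237  0.0693]
t trimmer_grip 0.91 [272.8 216.3] [0.5853 0.1229 0.0764]
t clipper_grip 0.87 [351.4 203.4] [ 0.6121 -0.0715  0.0711]
t toggle_tip 0.37 [390.8 198.7] [ 0.6179 -0.1663  0.095 ]
t switch_base 0.79 [388.1 204.5] [ 0.6098 -0.1646  0.045 ]
[-0.3941  0.619  -0.3783] [ 0.4931  0.3501 -0.7663  2.1488  0.6691  0.447  -2.226 ] [0.6027 0.0294 0.0693] [0.5998 0.1246 0.0764]
```

View pics/c8.png

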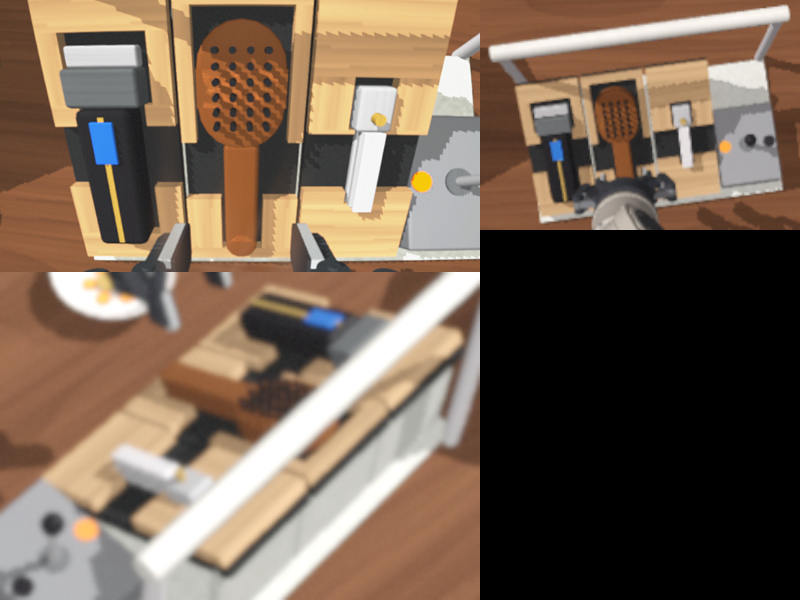

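Run:
```python
from h import *
f=grab_frame("wrist"); np.savez("w8.npz",**{k:np.array(f[k]) for k in("img","K","D","world_to_cam")})
m=masks_of("brush",f)[0]; M=m["pixels"]; ys,xs=np.nonzero(M); print("mask rows",ys.min(),ys.max(),m["p"])
for y in (20,30,80,100,200,215,230,245,260,280,300,320,330,335,340): 
    x=np.nonzero(M[y])[0]; print(y,(x.min(),x.max(),len(x)) if len(x) else None,end="; ")
print()
def P(s,y,h,u,hz,pitch): # brush coords s from grip, y, h above underside
    c,sn=np.cos(pitch),np.sin(pitch); # pitch about head tip underside (s=110)
    ss=110+(s-110)*c+h*sn; hh=-(s-110)*sn+h*c+hz   # pitch>0 raises handle end
    return BN-N*.012+UP*(ss+u)/1e3-DY*y/1e3+N*hh/1e3
for u,hz,pi in ((0,0,0),(-4.5,0,0),(-4.5,10,0),(-7,0,np.arcsin(10/180)),(-4.5,0,.06),(-12,0,np.arcsin(10/180))):
    q=lambda s,y,h: proj(f,P(s,y,h,u,hz,pi))[0].round(1)
    print(u,hz,round(pi,2),"end h0,12,24",q(-70,0,0)[1],q(-70,0,12)[1],q(-70,0,24)[1],"tip h0,24",q(110,0,0)[1],q(110,0,24)[1],"handle@-30 top",q(-30,-13,24),q(-30,13,24),"head +-30@65 h24",q(70,-30,24),q(70,30,24))
```

```text
mask rows 27 345 0.95
20 None; 30 (np.int64(301), np.int64(341), 41); 80 (np.int64(262), np.int64(380), 119); 100 (np.int64(260), np.int64(383), 124); 200 (np.int64(297), np.int64(344), 48); 215 (np.int64(297), np.int64(344), 48); 230 (np.int64(298), np.int64(344), 47); 245 (np.int64(298), np.int64(344), 47); 260 (np.int64(299), np.int64(343), 45); 280 (np.int64(299), np.int64(342), 44); 300 (np.int64(300), np.int64(341), 42); 320 (np.int64(300), np.int64(341), 42); 330 (np.int64(301), np.int64(340), 40); 335 (np.int64(303), np.int64(338), 36); 340 (np.int64(307), np.int64(333), 27); 
0 0 0 end h0,12,24 315.7 326.1 337.5 tip h0,24 18.5 13.0 handle@-30 top [300.1 282.2] [344.3 282.2] head +-30@65 h24 [261.5 104. ] [383.8 104.2]
-4.5 0 0 end h0,12,24 321.1 331.8 343.3 tip h0,24 28.2 23.8 handle@-30 top [300.3 288.8] [344.1 288.8] head +-30@65 h24 [262.  113.5] [383.2 113.6]
-4.5 10 0 end h0,12,24 329.9 341.3 353.6 tip h0,24 26.5 21.7 handle@-30 top [299.4 297.8] [345.  297.8] head +-30@65 h24 [259.1 115.9] [386.3 116.1]
-7 0 0.06 end h0,12,24 332.6 343.2 354.7 tip h0,24 33.5 26.6 handle@-30 top [299.7 297.1] [344.8 297.2] head +-30@65 h24 [261.5 116.3] [383.7 116.5]
-4.5 0 0.06 end h0,12,24 330.2 340.7 352.1 tip h0,24 28.2 20.4 handle@-30 top [299.5 293.7] [344.9 293.8] head +-30@65 h24 [261.2 110.9] [384.1 111. ]
-12 0 0.06 end h0,12,24 338.7 349.4 361.1 tip h0,24 44.0 38.5 handle@-30 top [299.8 304.5] [344.5 304.5] head +-30@65 h24 [262.1 126.7] [383.1 126.9]
```

Composite picture: trimmer, brush and clipper all lie between their walls, and the orange dot is between the clipper nest and the toggle. The brush silhouette (rows 27–345, handle width 43 px at row 289) fits "home, slid 4.5 mm down" (24–343, 43.8 px) and not the raised cases. Next is the toggle, from its −y side.

```bash
cat >> h.py <<'E'
SW=np.array([.6165,-.1615,0]); RG=frame(YAW)
def tog(d,z): return SW+DY*d+[0,0,z],RG
E
python3 - <<'E'
from h import *
row(*tog(-.05,.30)); print(RG.as_matrix()[:,0],DY)
E
```

```text
row [ 0.1776  0.4828 -0.1233] [ 0.0455 -0.0455 -0.2467] | from [0.5348 0.022  0.2106] clock 26.85
[-0.1078  0.9942  0.    ] [-0.1078  0.9942  0.    ]
```

Emit:
step_arm:
  commands:
    - [0, 0, -0.1, 0, 0, 0, 0]
    - [0, 0, -0.2, 0, 0, 0, 1]
    - [0.04, 0.1, -0.2, 0.009, -0.009, -0.049, 1]
    - [0.08, 0.2, -0.2, 0.014, -0.014, -0.074, 1]
    - [0.12, 0.3, -0.2, 0.018, -0.018, -0.099, 1]
    - [0.16, 0.4, -0.18, 0.023, -0.023, -0.123, 1]
    - [0.1776, 0.4828, -0.15, 0.028, -0.028, -0.15, 1]
    - [0.1776, 0.4828, -0.1233, 0.033, -0.033, -0.18, 1]
    - [0.1776, 0.4828, -0.1233, 0.039, -0.039, -0.21, 1]
    - [0.1776, 0.4828, -0.1233, 0.0455, -0.0455, -0.2467, 1]
  newtons: 20

```text
clock: 28.1
tcp_pos: [0.6219, -0.2117, 0.2994]
orientation: [-2.24, -2.198, -0.052]
contact_force: [-0.2, -0.0, 0.8]
grip_width: -0.0001
```

Run:
```python
from h import *
print(state()[2]["joints"],state()[2]["grip_width"]); row(*tog(-.05,.30)); row(*tog(-.05,.157))
```

```text
[ 0.9568  0.6945 -1.1081  1.5618  0.6188  1.2615 -0.2559] -0.0001250517223736187
row [ 0.001  -0.     -0.0011] [ 0.0036 -0.0038 -0.0203] | from [ 0.6219 -0.2117  0.2994] clock 28.1
row [-0.0063 -0.006   0.2848] [ 0.0036 -0.0038 -0.0203] | from [ 0.6219 -0.2117  0.2994] clock 28.1
```

Emit:
step_arm:
  commands:
    - [0, 0, 0, 0.0036, -0.0038, -0.0203, 1]
    - [0, 0, 0, 0.0036, -0.0038, -0.0203, 1]
    - [-0.002, -0.002, 0.07, 0.0036, -0.0038, -0.0203, 1]
    - [-0.004, -0.004, 0.14, 0.0036, -0.0038, -0.0203, 1]
    - [-0.006, -0.006, 0.21, 0.0036, -0.0038, -0.0203, 1]
    - [-0.0063, -0.006, 0.26, 0.0036, -0.0038, -0.0203, 1]
    - [-0.0063, -0.006, 0.2848, 0.0036, -0.0038, -0.0203, 1]
    - [-0.0063, -0.006, 0.2848, 0.0036, -0.0038, -0.0203, 1]
    - [-0.0063, -0.006, 0.2848, 0.0036, -0.0038, -0.0203, 1]
    - [-0.0063, -0.006, 0.2848, 0.0036, -0.0038, -0.0203, 1]

```text
clock: 29.35
tcp_pos: [0.6225, -0.2112, 0.1582]
orientation: [2.097, 2.337, 0.002]
contact_force: [-0.0, -0.0, -1.0]
grip_width: 0.0002
```

Run:
```python
from h import *
p,q,o=state(); print(o["joints"],o["contact_force"])
for n in ("wrist","scene"):
    f=grab_frame(n); save(f,"t_"+n)
    for t,z in (("toggle_tip",.095),("switch_base",.045),("start_dot_c",.0465),("clipper_grip",.0711)):
        for d in tip_of(t,f)[:1]: print(n,t,round(d["p"],2),np.round(d["point"]),at_z(f,d["point"],z), "rel dock",Rd.inv().apply(at_z(f,d["point"],z)-p))
row(*tog(-.02,.157))
```

```text
[ 0.8934  0.8428 -1.0147  1.6654  0.7933  1.0967 -0.2509] [-0.0172 -0.0465 -1.0266]
wrist toggle_tip 0.61 [316. 191.] [ 0.6151 -0.1606  0.095 ] rel dock [-0.0019  0.0512 -0.0632]
wrist switch_base 0.65 [315. 175.] [ 0.6144 -0.1619  0.045 ] rel dock [-0.0027  0.0499 -0.1132]
wrist start_dot_c 0.82 [316.  93.] [ 0.6114 -0.1266  0.0465] rel dock [-0.0019  0.0853 -0.1117]
scene toggle_tip 0.62 [290. 329.] [ 0.6142 -0.1609  0.095 ] rel dock [-0.0028  0.0509 -0.0632]
scene switch_base 0.9 [291. 343.] [ 0.6162 -0.162   0.045 ] rel dock [-0.001   0.0496 -0.1132]
scene start_dot_c 0.58 [303. 334.] [ 0.6167 -0.1323  0.0465] rel dock [ 0.0027  0.0791 -0.1117]
scene clipper_grip 0.79 [329. 308.] [ 0.6136 -0.0642  0.0711] rel dock [ 0.007   0.1471 -0.0871]
row [ 0.06    0.     -0.0001] [-0. -0.  0.] | from [ 0.6219 -0.2112  0.157 ] clock 29.85
```

Emit:
step_arm:
  commands:
    - [0.02, -0.002, 0, 0, 0, 0, 1]
    - [0.035, -0.004, 0, 0, 0, 0, 1]
    - [0.045, -0.004, 0, 0, 0, 0, 1]
    - [0.054, -0.004, 0, 0, 0, 0, 1]
    - [0.06, -0.004, 0, 0, 0, 0, 1]
    - [0.066, -0.004, 0, 0, 0, 0, 1]
    - [0.072, -0.004, 0, 0, 0, 0, 1]
    - [0.078, -0.004, 0, 0, 0, 0, 1]
    - [0.08, -0.004, 0, 0, 0, 0, 1]
    - [0.08, -0.004, 0, 0, 0, 0, 1]

```text
clock: 31.1
tcp_pos: [0.6156, -0.1718, 0.157]
orientation: [2.098, 2.338, 0.0]
contact_force: [0.1, -1.2, 1.0]
grip_width: -0.0002
```

Run:
```python
from h import *
p,q,o=state(); print(o["contact_force"],Rd.inv().apply(o["contact_force"]))
for n in ("wrist","scene"):
    f=grab_frame(n)
    for d in tip_of("toggle_tip",f)[:1]: print(n,round(d["p"],2),np.round(d["point"]),Rd.inv().apply(at_z(f,d["point"],.094)-p))
row(*tog(0,.157))
```

```text
[ 0.0657 -1.2126  1.0075] [-0.0654 -1.2126  1.0075]
wrist 0.82 [326. 275.] [ 0.0016  0.0209 -0.063 ]
scene 0.41 [292. 326.] [-0.0011  0.0194 -0.063 ]
row [ 0.0204  0.004  -0.    ] [ 0. -0. -0.] | from [ 0.6156 -0.1718  0.157 ] clock 31.3
```

Emit:
step_arm:
  commands:
    - [0.008, 0, 0, 0, 0, 0, 1]
    - [0.015, 0, 0, 0, 0, 0, 1]
    - [0.021, 0, 0, 0, 0, 0, 1]
    - [0.021, 0, 0, 0, 0, 0, 1]
    - [0.021, 0, 0, 0, 0, 0, 1]
    - [0.021, 0, 0, 0, 0, 0, 1]
    - [0.021, 0, 0, 0, 0, 0, 1]
    - [0.021, 0, 0, 0, 0, 0, 1]
    - [0.021, 0, 0, 0, 0, 0, 1]
    - [0.021, 0, 0, 0, 0, 0, 1]

```text
clock: 32.55
tcp_pos: [0.6143, -0.1615, 0.1569]
orientation: [-2.098, -2.338, 0.0]
contact_force: [-1.3, -4.2, -2.5]
grip_width: -0.0002
```

Run:
```python
from h import *
p,q,o=state(); print(o["contact_force"],Rd.inv().apply(o["contact_force"]))
for n in ("wrist","scene"):
    f=grab_frame(n); save(f,"push_"+n)
    for d in tip_of("toggle_tip",f)[:1]: print(n,round(d["p"],2),np.round(d["point"]),Rd.inv().apply(at_z(f,d["point"],.091)-p), "lean mm",Rd.inv().apply(at_z(f,d["point"],.091)-SW)[1])
```

```text
[-1.294  -4.2357 -2.4798] [-1.743  -4.0716 -2.4798]
wrist 0.88 [323. 272.] [ 0.0006  0.0209 -0.0659] lean mm 0.02121265397171499
scene 0.6 [297. 324.] [-0.0003  0.019  -0.0659] lean mm 0.019290933694462987
```

Emit:
step_arm:
  commands:
    - [0, 0, 0, 0, 0, 0, 1]
    - [0, 0, 0, 0, 0, 0, 1]
    - [-0.008, 0, 0, 0, 0, 0, 1]
    - [-0.016, 0, 0, 0, 0, 0, 1]
    - [-0.024, 0, 0, 0, 0, 0, 1]
    - [-0.031, 0, 0, 0, 0, 0, 1]
    - [-0.038, 0, 0, 0, 0, 0, 1]
    - [-0.045, 0, 0, 0, 0, 0, 1]
    - [-0.06, 0, 0, 0, 0, 0, 1]
    - [-0.09, 0, 0, 0, 0, 0, 1]

```text
clock: 34.0
tcp_pos: [0.6193, -0.2063, 0.157]
orientation: [-2.097, -2.339, -0.0]
contact_force: [-0.5, -0.5, -0.0]
grip_width: 0.0001
```

Emit:
step_arm:
  commands:
    - [-0.02, 0, 0, 0, 0, 0, 1]
    - [-0.02, 0, -0.08, 0, 0, 0, 1]
    - [-0.02, 0, -0.16, 0, 0, 0, 1]
    - [-0.02, 0, -0.25, 0, 0, 0, 1]
    - [-0.02, 0, -0.3, 0, 0, 0, 1]
    - [-0.02, -0.08, -0.3, 0, 0, 0, 1]
    - [-0.02, -0.16, -0.3, 0, 0, 0, 1]
    - [-0.02, -0.24, -0.3, 0, 0, 0, 1]
    - [-0.02, -0.24, -0.3, 0, 0, 0, 1]
    - [-0.02, -0.24, -0.3, 0, 0, 0, 1]

```text
clock: 35.25
tcp_pos: [0.5017, -0.2299, 0.3074]
orientation: [2.098, 2.338, 0.001]
contact_force: [0.6, -0.1, -0.0]
grip_width: 0.0001
```

Run:
```python
from h import *
p,q,o=state(); print(p,o["contact_force"],o["joints"])
s=grab_frame("scene"); t=grab_frame("top")
for k,f in (("s",s),("t",t)):
  for n,z in (("brush_grip",BN[2]),("trimmer_grip",TN[2]),("clipper_grip",.0711),("toggle_tip",.095)):
    for d in tip_of(n,f)[:1]: print(k,n,round(d["p"],2),np.round(d["point"],1),at_z(f,d["point"],z))
b=cv2.resize(s["img"][170:370,200:470],(540,400)); e=cv2.resize(t["img"][115:315,225:420],(260,267))
c=np.zeros((400,800,3),np.uint8); c[:,:540]=b; c[:267,540:]=e; cv2.imwrite("pics/c9.png",c[:,:,::-1])
```

```text
[ 0.5017 -0.2299  0.3074] [ 0.6469 -0.1305 -0.0222] [ 1.2244  0.5564 -1.2318  1.7938  0.5629  1.2025 -0.0673]
s brush_grip 0.58 [358.1 280.1] [0.6009 0.025  0.0693]
s trimmer_grip 0.95 [390.5 253.1] [0.5965 0.1192 0.0764]
s toggle_tip 0.6 [290.2 327.9] [ 0.6134 -0.1589  0.095 ]
t brush_grip 0.86 [309.3 206.6] [0.6074 0.0327 0.0693]
t trimmer_grip 0.66 [203.5 327.3] [0.3175 0.2996 0.0764]
t clipper_grip 0.64 [348.7 203.4] [ 0.6123 -0.0648  0.0711]
t toggle_tip 0.48 [388.2 202.8] [ 0.6081 -0.1597  0.095 ]
```

View pics/c9.png

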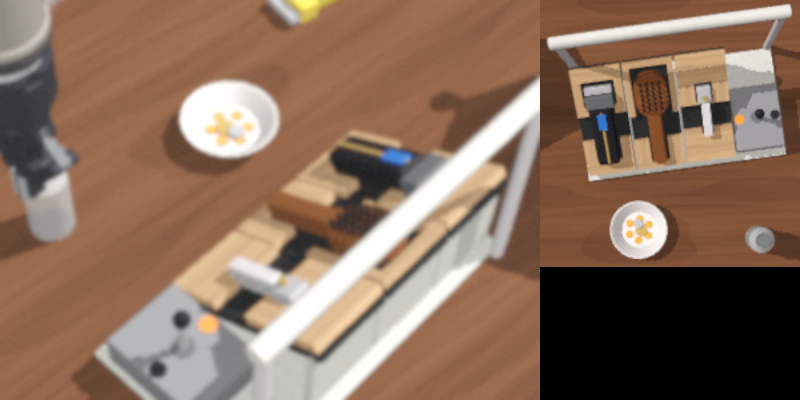

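The last picture shows all three items in their nests and the toggle ball back at the middle. The dish and bottle stand in place and the gripper is clear.

```bash
python3 -c "
from h import *
print(r.hand_in())"
```

```text
the job is handed in; nothing more can be done
None
```

I put the trimmer and then the brush into their nests and left the clipper untouched. I then pushed the toggle to the orange dot's side (+y), held it for about 1 s, let it back slowly, and handed in at about 35.6 s. No verdict was reported.

**Toggle:** The cameras put the ball 19–21 mm over, about 0.4 rad, with about 4 N on the tool. Afterwards it was back at the middle to within the few millimetres the cameras can tell.

**Nests:** Trimmer and brush both slid down the slope to the lower end of their play, about 4–5 mm, which is inside the 10 mm limit. The brush outline in the wrist view fits "flat and home" within 2–3 pixels and fits the raised cases worse, but this is an indirect check. The trimmer was judged only by eye and by the network's points. The last picture shows all three seated, button and bristles up, with the dish and bottle where they were; the valet box was not in that picture.

**What disagreed:**
- My first lowering of the brush stopped short because two wrist joints reached their limits. I backed off and released it at a slightly smaller tilt, so the handle dropped the last few millimetres.
- The networks sometimes took the yellow trimmer for the black one, and once placed the brush wrongly in the top view. I ignored those readings after comparing them with the pictures.

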